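Half-turn the bayonet lid of the pitcher to its pouring position and hold it

TASK

Put the loose lid on the steel pitcher: let its two ears drop through the notches in the collar, then turn it clockwise (seen from above) just half-way, to the pouring position where the lid's tongue points straight out over the spout, and do not turn it on into the lock click. Finish while still gripping the lid there, fully down in the collar; do not let go. Leave the dish, the juicer bowl and the spoon where they are.

Things in the scene. Friction and masses are not known exactly. Their poses are not given: they have to be found in the camera images.
- lid: Loose lid, 0.2 kg, right way up on the teak board (its top 20 mm above the work surface). Origin: centre of the flat underside, z up. Aluminium disc 86 mm across, 5 mm thick; two ears 14 mm wide at +y and -y in the disc's plane, 102 mm over both. On top a black upright bar grip: 60 mm long in x, 18 mm thick in y, 5 to 45 mm above the underside. A tongue leaves its +x end.
- lid_tongue (a point): Outer end of the lid's flat metal tongue (10 mm wide, 5 mm thick), 61 mm from the lid's axis along the lid's +x, 18.5 mm above its underside. It shows which way the lid faces and passes 4 mm above the pitcher's rim.
- pitcher: Stainless pitcher, fixed to the board by a clipped round stand 150 mm across. Origin: centre of the stand's underside, z up. V spout to +x; loop handle to -x, to 108 mm, below the rim (158 mm up). Collar 116 mm across; its 5 mm thick flange has a 90 mm opening with two 20 mm wide notches for the lid's ears, 0.70 rad counterclockwise (from above) of the pitcher's +y and -y.
- pitcher_seat (a point): Centre of the ledge in the mouth, 146 mm above the pitcher's origin, 12 mm below the rim, axes as the pitcher's. The lid's origin comes to lie here: the lid goes in with its x axis 0.70 rad (+-0.05) counterclockwise of the pitcher's x. Half a turn round it would enter too, but the tongue would end over the handle. Ears have 2 mm height play under the flange.
- spout_tip (a point): Outer end of the spout at rim height, 90 mm from the pitcher's axis along its +x. The lid's tongue points here after 0.70 rad of clockwise turn; nothing stops it there. From 0.22 rad beyond, two sprung balls in the collar resist (about 0.2 N m); 0.70 rad beyond, the lid is locked, at a stop.
- dish: Small terracotta dish, 84 mm across, 24 mm high, a bystander. Origin under its centre.
- juicer: Clear glass juicer bowl with a ridged cone, 136 mm across, 55 mm high, a bystander at the far side. Origin under its centre.
- spoon: Slotted steel spoon, 258 mm long, flat on the board at the far side, a bystander. Origin 65 mm from the centre of the slotted blade (along its +x), underside.
Mind the look-alikes: they are no part of the job. Leave any green look-alike of the lid alone.

How it is judged:
By the outcome, as a careful person would: the job done as asked, in the order asked, and still so for the second after the job is handed in, while the arm keeps its last pose, push and grip.
It also fails if it takes over 42 s, if anything falls off the work surface, if the arm or the gripper's body presses on something with over 40 N, if the wrist force passes 120 N, or if a joint passes its speed limit or range.

ROBOT

A 6-joint arm with a two-finger parallel gripper is mounted at the origin on the work surface. World frame = base frame: x ahead of the robot, y to its left, z up, the work surface at z = 0. Lengths are in mm, angles in rad, forces in N, time in s.
With the tool pointing down it reaches from about 350 to 975 mm from the base axis. Payload 7.1 kg.
Tool frame: the origin (TCP) lies at the very end of the fingers, on their centre line; the grasp point (between the pads) lies 19 mm behind it (ctrl.pinch_z is the distance from the TCP to the grasp point, in mm); z points along the fingers, y is the direction in which the jaws open and shut (so a half turn about z gives the same grasp; the last joint's range is limited). The gripper opens to 88 mm and grips with 3 to 60 N. Pads are 20 mm wide; open, the fingers measure 115 mm over their backs; the gripper's body (75 mm by 178 mm) begins 61 mm behind the grasp point.
Start: joints at [1.225, 0.423, 1.63, -0, 1.089, -0.019], TCP at [200.602, 591.915, 222.675] pointing down, gripper open.
Joint ranges: [-3, 3], [-0.9, 2.11], [0.09, 2.58], [-1.31, 4.45], [0.11, 2.69], [-2.54, 2.54]. Speed limits (rad/s): [2.39, 2.39, 3.01, 3.14, 3.14, 3.14].

INTERFACE

Orientations are given as a rotation vector (axis times angle).
In Python, from workcell import ctrl gives the robot as it stands.
- The arm moves only by the shell command python3 -m inch 'ROWS' [OPENING]. ROWS is JSON, a list of rows, each an object with "xyz": the shift along the tool's x, y, z in cm, a list of three; "spin": the turn about the tool's z in degrees. A call has 1 to 20 rows; each row is the pose to reach, as a shift and turn from the pose measured when the call began, along the tool's axes at that moment; what a row does not reach only later rows make up. A row lasts 1/10 s, in which the tool goes at most 50 mm and 8.59 degrees, less where a joint would pass 70% of its speed; a pose out of reach is approached as far as the arm can. A call with a gripper value outside its range is refused whole. OPENING is the closure, from 0 (fully open) to 1 (shut), set as the call begins (- or left out, the last holds). The fingers move at their own pace and stop on an object; the grip force is fixed at half the most. Time passes only in rows, so rows that repeat a pose let the fingers close. It gives the time, the measured TCP pose, the force and the opening at its end, in the units of the state.
- ctrl.get_obs(): the state, without advancing time (a new reading comes with each control period).
- ctrl.get_image(name): name is "scene" or "top"; returns the picture (384x512x3 uint8, red, green, blue); there is no depth.
- ctrl.camera_info(name): a dict with "camera_matrix" (3x3 intrinsics, pixels), "k1" (the pictures are not rectified: a ray, as slopes to the right and down, at radius r is drawn at 1 + k1 r^2 times it, then the intrinsics apply), "R" (3x3) and "t" (3): a world point X has camera coordinates R X + t. Camera axes: x right, y down, z forward; pixel columns grow to the right and rows downward; lengths in mm; the calibration is good to about 2 mm. A picture is of the moment at which its call begins. camera_info takes no time and is no camera call.
- ctrl.close_job(): hands the job in, once; it reports no verdict.
The state is a dict: "t": time; "qpos": joint angles; "qvel": joint speeds; "joint_torque": joint torques, N m; "ee_pos": TCP position; "orientation": TCP orientation; "ft_force": force on the tool from outside, world axes, zero at the start; "moment": the same for the moment, N m; "width": finger opening in mm.
Only numpy, scipy, OpenCV 4.12 (cv2) and the standard library are available. Lean on these libraries where they do the work, as an engineer would, in place of code of your own. Each camera call takes 0.05 s, during which the arm holds its last target. There are 200 camera calls.

## Working session

There is one attempt and no reset: what is moved stays moved. The work goes in short steps, Python scripts to look and compute and a shell command to move; the robot and the scene stay as the last step left them, time stands still between calls to the robot, and variables do not carry over. Pictures are saved under pics/ and viewed, about 8 in all and at most 12, crops included, and the job is handed in when it is done.

```bash
mkdir -p pics; ls; python3 - <<'E'
from workcell import ctrl
import cv2
o=ctrl.get_obs();print(o)
for n in("scene","top"):
    im=ctrl.get_image(n);cv2.imwrite(f"pics/{n}0.png",im[:,:,::-1]);c=ctrl.camera_info(n);print(n,c)
E
```

```text
pics
{'t': 0.0, 'qpos': array([ 1.22500385e+00,  4.23817002e-01,  1.63068427e+00, -1.58009697e-05,
        1.08861479e+00, -1.90105290e-02]), 'qvel': array([-0.00047   ,  0.00079769,  0.00053196,  0.00094721,  0.00050511,
        0.00064402]), 'joint_torque': array([ 1.40217922e-03, -5.44645393e+01, -2.73666108e+01,  6.44440879e-02,
        2.28013296e-02, -1.19633823e-04]), 'ee_pos': array([200.41968897, 591.40422174, 221.91884229]), 'orientation': array([-5.10972780e-01, -3.09949285e+00,  2.35704643e-03]), 'ft_force': array([-0.02824977, -0.00098423,  0.68615307]), 'moment': array([-0.04134746,  0.05527422, -0.05591946]), 'width': 87.8027064635638}
scene {'camera_matrix': array([[481.80862676,   0.        , 255.72153055],
       [  0.        , 481.80862676, 188.37354052],
       [  0.        ,   0.        ,   1.        ]]), 'k1': 0.018223618763877795, 'R': array([[-0.52256994,  0.85256474,  0.00734997],
       [ 0.51128173,  0.32025972, -0.79751157],
       [-0.68228414, -0.41299767, -0.60325888]]), 't': array([ 175.76671702, -188.43751175, 1809.96537795])}
top {'camera_matrix': array([[368.43549524,   0.        , 252.38071989],
       [  0.        , 368.43549524, 194.73955408],
       [  0.        ,   0.        ,   1.        ]]), 'k1': -0.04333663988033909, 'R': array([[ 0.02354049, -0.99970885,  0.00529708],
       [-0.99225829, -0.02401068, -0.12184812],
       [ 0.12193983, -0.0023877 , -0.99253462]]), 't': array([ 87.33794343, 520.38524132, 995.86617868])}
```

View pics/scene0.png

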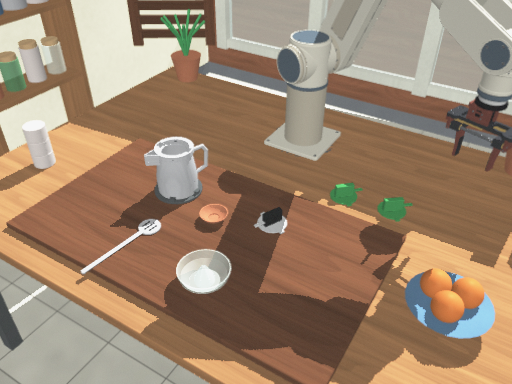

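View pics/top0.png

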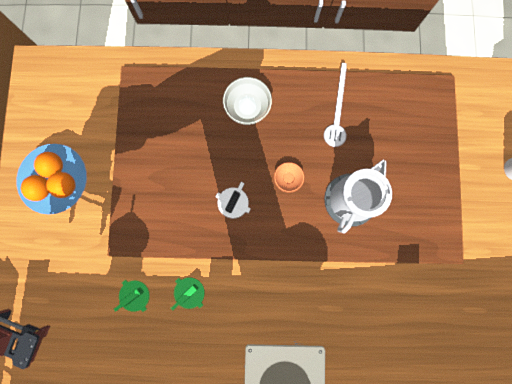

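The lid is in the top view near (233,202) with its tongue toward (241,185). The pitcher's mouth is near (368,195), its spout near (384,164) and its handle near (345,228). The green ones are look-alikes. I'll enlarge both areas.

```bash
python3 - <<'E'
import cv2,numpy as np
t=cv2.imread("pics/top0.png")
a=cv2.resize(t[172:232,205:265],None,fx=6.5,fy=6.5,interpolation=cv2.INTER_CUBIC)
b=cv2.resize(t[155:235,320:400],(390,390),interpolation=cv2.INTER_CUBIC)
cv2.imwrite("pics/crop0.png",np.hstack([a,b]))
E
```

```text
(no output)
```

View pics/crop0.png

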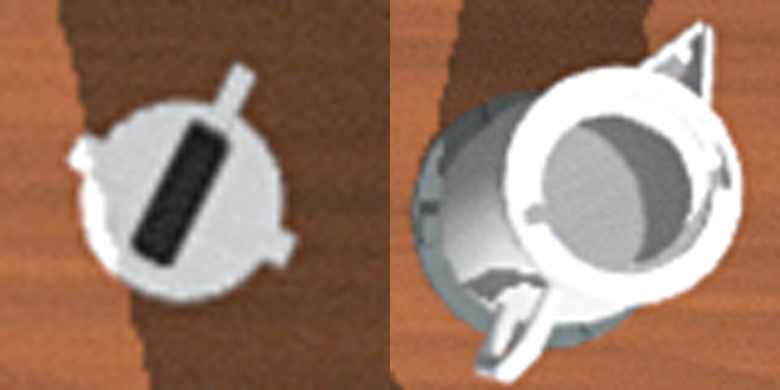

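Left crop (6.5x): disc centre about (183,200), tongue end about (241,70), ears (80,153) and (287,250). Right crop (4.875x): collar ring centre about (624,186), spout apex about (708,25), notches about (538,214) and (720,165). Next I'll convert these to the world frame, using contour fits where I can.

```bash
cat > h.py <<'E'
import numpy as np,cv2
from workcell import ctrl
def unproj(n,uv,z):
    c=ctrl.camera_info(n);K,R,t=c["camera_matrix"],c["R"],c["t"]
    p=cv2.undistortPoints(np.array([[uv]],float),K,np.array([c["k1"],0,0,0.]))[0,0]
    d=R.T@np.array([*p,1]);o=-R.T@t
    return o+d*(z-o[2])/d[2]
def proj(n,X):
    c=ctrl.camera_info(n)
    return cv2.projectPoints(np.atleast_2d(np.array(X,float)),cv2.Rodrigues(c["R"])[0],c["t"],c["camera_matrix"],np.array([c["k1"],0,0,0.]))[0][:,0]
def circ(c,r,n=60,h=0):
    a=np.linspace(0,2*np.pi,n,endpoint=False)
    return np.c_[c[0]+r*np.cos(a),c[1]+r*np.sin(a),np.full(n,c[2])]
E
cat > m.py <<'E'
from h import *
L=lambda x,y:((x+.5)/6.5-.5+205,(y+.5)/6.5-.5+172)
P=lambda x,y:((x+.5)/4.875-.5+320,(y+.5)/4.875-.5+155)
U=lambda q,z:unproj("top",q,z)
e1,e2,tg,dc,gc=U(L(80,153),25),U(L(287,250),25),U(L(241,68),41),U(L(183,200),25),U(L(181,193),65)
ga,gb=U(L(209,133),65),U(L(154,255),65)
print("lid disc",dc,"ears mid",(e1+e2)/2,"grip",gc, "earspan",np.linalg.norm(e1-e2))
an=lambda v:np.arctan2(v[1],v[0])
print("lid yaw ears",an(e1-e2)-np.pi/2,"tongue",an(tg-dc),np.linalg.norm(tg-dc),"grip",an(ga-gb))
t=cv2.imread("pics/top0.png");g=t.min(2)
cc=U(P(624.,186),178);sp=U(P(708,24),178)
print("collar",cc,"spout",sp,an(sp-cc),np.linalg.norm((sp-cc)[:2]))
n1,n2=U(P(538,214),178),U(P(718,165),178)
print("notches",an(n1-cc)-np.pi/2-.7,an(n2-cc)+np.pi/2-.7)
# fit collar from edges: maximize bright-ring contrast
from scipy.optimize import minimize
def ring(n,G,c,r):
    p=proj(n,circ(c,r)).astype(np.float32);return cv2.remap(G,p[:,0].copy(),p[:,1].copy(),cv2.INTER_LINEAR)
def best(n,G,c0,rin,rout,sgn=1):
    f=lambda x:-sgn*(np.median(ring(n,G,[x[0],x[1],c0[2]],rin)-ring(n,G,[x[0],x[1],c0[2]],rout))+np.mean(ring(n,G,[x[0],x[1],c0[2]],rin)-ring(n,G,[x[0],x[1],c0[2]],rout)))
    gx=[(f((c0[0]+i,c0[1]+j)),i,j) for i in range(-8,9) for j in range(-8,9)]
    gx.sort();return c0[:2]+np.mean([q[1:] for q in gx[:9]],0),gx[0][0]
G=g.astype(np.float32)
s=cv2.imread("pics/scene0.png").min(2).astype(np.float32)
for n,I in(("top",G),("scene",s)):
    print(n,"collar fit",best(n,I,cc,56.,60.),"lid fit",best(n,I,dc,41.,45.))
E
python3 m.py; python3 - <<'E'
import cv2
t=cv2.imread("pics/scene0.png")[130:245,140:300]
cv2.imwrite("pics/sc_crop.png",cv2.resize(t,None,fx=5,fy=5,interpolation=cv2.INTER_CUBIC))
E
```

```text
lid disc [496.18528087 154.20043906  25.        ] ears mid [495.58728837 154.0800566   25.        ] grip [495.04996518 153.08829124  65.        ] earspan 98.75320058634655
lid yaw ears -0.41489439014510676 tongue -0.40540783004011505 62.56915378962252 grip -0.39248758377165915
collar [ 516.47567281 -373.48956717  178.        ] spout [ 600.15826978 -420.85670166  178.        ] -0.515069439215404 96.15831979285579
notches -0.3723859749879592 -0.4633104677572708
top collar fit (array([ 519.92011726, -375.37845606]), np.float32(-2.1241698)) lid fit (array([496.07416976, 154.86710573]), np.float32(-216.5997))Traceback (most recent call last):
  File "m.py", line 26, in <module>
    print(n,"collar fit",best(n,I,cc,56.,60.),"lid fit",best(n,I,dc,41.,45.))
                         ~~~~^^^^^^^^^^^^^^^^
  File "m.py", line 21, in best
    gx=[(f((c0[0]+i,c0[1]+j)),i,j) for i in range(-8,9) for j in range(-8,9)]
         ~^^^^^^^^^^^^^^^^^^^
  File "m.py", line 20, in <lambda>
    f=lambda x:-sgn*(np.median(ring(n,G,[x[0],x[1],c0[2]],rin)-ring(n,G,[x[0],x[1],c0[2]],rout))+np.mean(ring(n,G,[x[0],x[1],c0[2]],rin)-ring(n,G,[x[0],x[1],c0[2]],rout)))
                                                               ~~~~^^^^^^^^^^^^^^^^^^^^^^^^^^^^
  File "m.py", line 18, in ring
    p=proj(n,circ(c,r)).astype(np.float32);return cv2.remap(G,p[:,0].copy(),p[:,1].copy(),cv2.INTER_LINEAR)
      ~~~~^^^^^^^^^^^^^
  File "h.py", line 9, in proj
    c=ctrl.camera_info(n)
ValueError: time passes only in moves, steps and waits
```

View pics/sc_crop.png

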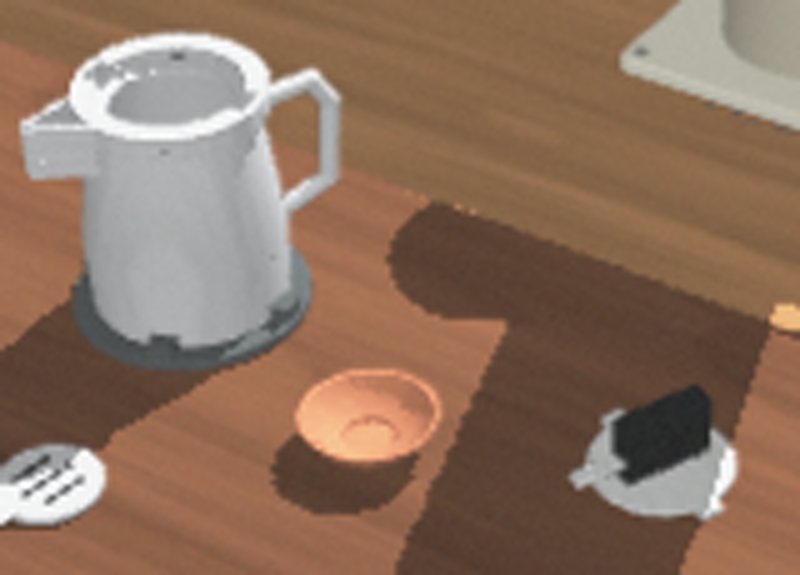

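```bash
python3 - <<'E'
import re
s=open('h.py').read()
s=s.replace("def unproj","import functools\n@functools.lru_cache(None)\ndef ci(n): return ctrl.camera_info(n)\ndef unproj",1)
s=s.replace("c=ctrl.camera_info(n)","c=ci(n)")
s+='''
def pit(c,yaw,seat=20):
    """polylines of pitcher collar, notch, spout"""
    def W(p,z): 
        p=np.array(p,float);k,q=np.cos(yaw),np.sin(yaw)
        return np.c_[c[0]+k*p[:,0]-q*p[:,1],c[1]+q*p[:,0]+k*p[:,1],np.full(len(p),z)]
    z=seat+158;a=np.linspace(0,2*np.pi,90);u=lambda r,a:np.c_[r*np.cos(a),r*np.sin(a)]
    o=[W(u(58,a),z),W(u(45,a),z),W([[58,0],[90,0]],z)]
    for th in(np.pi/2+.7,-np.pi/2+.7):
        d=np.array([np.cos(th),np.sin(th)]);e=np.array([-d[1],d[0]])
        o.append(W([d*44+e*10,d*53+e*10,d*53-e*10,d*44-e*10],z))
    return o
def draw(n,im,lines,box,f,col=(0,0,255)):
    x0,y0,x1,y1=box
    v=im if im.shape[0]>(y1-y0)*f-1 and im.shape[:2]!=(384,512) else cv2.resize(im[y0:y1,x0:x1],None,fx=f,fy=f,interpolation=cv2.INTER_CUBIC)
    for l in lines:
        p=(proj(n,l)-[x0-.5,y0-.5])*f-.5
        cv2.polylines(v,[np.round(p*8).astype(np.int32)],False,col,1,cv2.LINE_AA,3)
    return v
'''
open('h.py','w').write(s)
E
cat > o.py <<'E'
from h import *
S=lambda x,y:((x+.5)/5-.5+140,(y+.5)/5-.5+130)
U=lambda q,z:unproj("scene",q,z)
c=U(S(170,85.5),178);sp=U(S(22,125),178);print("scene collar",c,"spout",sp,np.arctan2(*(sp-c)[1::-1]))
print("lid disc",U(S(663,467),25),"tongue",U(S(576,478),41),"grip top ctr",U(S(661,420),65))
t=cv2.imread("pics/top0.png");s=cv2.imread("pics/scene0.png")
P=pit((516.5,-373.5),-.45)
a=draw("top",t,P,(325,155,395,220),5.6);b=draw("scene",s,P,(140,130,210,195),5.6)
cv2.imwrite("pics/ov.png",np.hstack([a,b]))
E
python3 o.py
```

```text
scene collar [ 515.77611623 -175.92088548  178.        ] spout [ 594.27128804 -220.61318963  178.        ] -0.5175881603032707
lid disc [503.50663055 157.84135386  25.        ] tongue [553.60560653 129.77347189  41.        ] grip top ctr [509.53536667 158.72484183  65.        ]
```

View pics/ov.png

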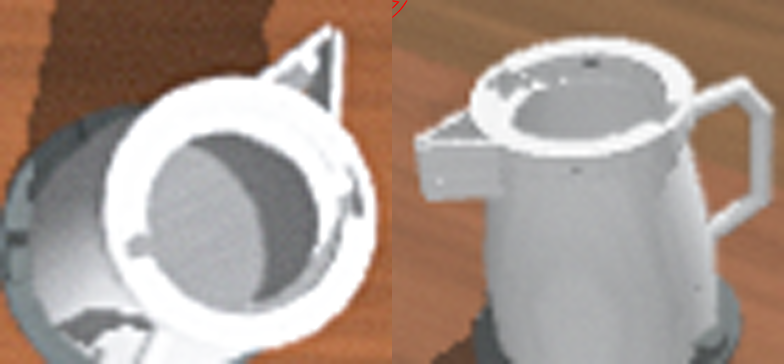

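I forgot to subtract the 390 px offset in the right-hand crop. I'll redo the overlay with the lid included.

```bash
sed -i 's/v=im if .* else cv2.resize/v=im if im.shape[:2]!=(384,512) else cv2.resize/' h.py
cat >> h.py <<'E'
def lid(c,yaw,z0):
    k,q=np.cos(yaw),np.sin(yaw)
    W=lambda p,z:np.c_[c[0]+k*np.array(p)[:,0]-q*np.array(p)[:,1],c[1]+q*np.array(p)[:,0]+k*np.array(p)[:,1],np.full(len(p),z0+z)]
    a=np.linspace(0,2*np.pi,90)
    return [W(np.c_[43*np.cos(a),43*np.sin(a)],5),W([[30,9],[30,-9],[-30,-9],[-30,9],[30,9]],45),W([[30,5],[61,5],[61,-5],[30,-5]],21),
     W([[-7,42],[-7,51],[7,51],[7,42]],5),W([[-7,-42],[-7,-51],[7,-51],[7,-42]],5)]
E
cat > o.py <<'E'
from h import *
P=lambda x,y:((x+.5)/4.875-.5+320,(y+.5)/4.875-.5+155)
U=lambda q,z:unproj("top",q,z)
an=lambda v:np.arctan2(v[1],v[0])
cc=U(P(234.,186),178);sp=U(P(318,24),178)
print("collar",cc,"spout",sp,an(sp-cc),np.linalg.norm((sp-cc)[:2]))
n1,n2=U(P(148,214),178),U(P(328,165),178)
print("notches",an(n1-cc)-np.pi/2-.7,an(n2-cc)+np.pi/2-.7)
t=cv2.imread("pics/top0.png");s=cv2.imread("pics/scene0.png")
Q=pit(cc,-.51);L=lid((495.8,154.2),-.405,20)
r=[]
for n,im,b1,b2 in(("top",t,(325,155,393,213),(199,172,267,230)),("scene",s,(140,130,208,188),(240,185,308,243))):
    r.append(np.hstack([draw(n,im,Q,b1,5),draw(n,im,L,b2,5)]))
cv2.imwrite("pics/ov2.png",np.vstack(r))
E
python3 o.py
```

```text
collar [ 511.66910372 -176.74363129  178.        ] spout [ 594.38667575 -220.49645496  178.        ] -0.48653247883797596 93.57620585683054
notches -0.3650200577279419 -0.45829445153595816
```

View pics/ov2.png

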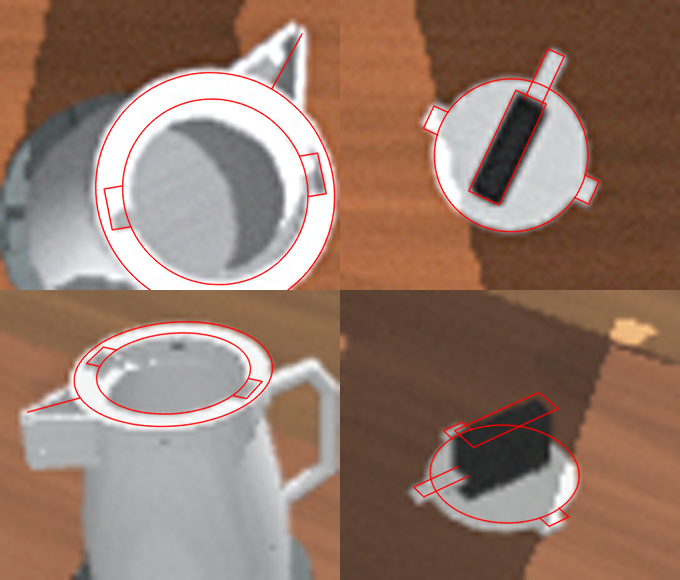

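The top overlay fits the lid (496,154, yaw −0.405) and the collar (512,−177). The spout tip and notches put the pitcher's yaw nearer −0.45. The scene camera is biased about +4 mm in x on both objects. Next I'll move above the lid and check it against the gripper.

```bash
cat > g.py <<'E'
import sys
from h import *
from scipy.spatial.transform import Rotation as R
def st(p=1):
    o=ctrl.get_obs();r=R.from_rotvec(o["orientation"]).as_matrix()
    ya=np.arctan2(r[1,1],r[0,1])
    if p: print("t %.2f"%o["t"],"tcp",o["ee_pos"].round(1),"lidyaw %.3f"%(ya-np.pi/2),"z",r[:,2].round(3),"F",o["ft_force"].round(1),"M",o["moment"].round(2),"w %.1f"%o["width"],"q6 %.2f"%o["qpos"][5])
    return o,r,ya-np.pi/2
if __name__=="__main__":
    o,r,y=st()
    if len(sys.argv)>1:
        x=np.array(sys.argv[1:4],float);yaw=float(sys.argv[4])
        print("shift cm",(r.T@(x-o["ee_pos"])/10).round(2),"spin deg %.2f"%-np.degrees((yaw-y+np.pi)%(2*np.pi)-np.pi))
E
python3 g.py 498 155 120 -.405
```

```text
t 0.10 tcp [200.4 591.4 222. ] lidyaw -0.327 z [-0.    -0.001 -1.   ] F [ 0.8 -0.3 -0.2] M [-0.05 -0.01  0.06] w 87.5 q6 -0.02
shift cm [-42.19 -31.77  10.24] spin deg 4.48
```

```bash
python3 -m inch '[{"xyz":[-4,-3,1],"spin":1},{"xyz":[-8,-6,2],"spin":2},{"xyz":[-12,-9,3],"spin":3},{"xyz":[-16,-12,4],"spin":4},{"xyz":[-20,-15,5],"spin":4.5},{"xyz":[-24,-18,6],"spin":4.5},{"xyz":[-28,-21,7],"spin":4.5},{"xyz":[-32,-24,8],"spin":4.5},{"xyz":[-36,-27,9],"spin":4.5},{"xyz":[-39,-29.4,9.8],"spin":4.5},{"xyz":[-41.2,-31,10.2],"spin":4.5},{"xyz":[-42.2,-31.8,10.2],"spin":4.5},{"xyz":[-42.2,-31.8,10.2],"spin":4.5},{"xyz":[-42.2,-31.8,10.2],"spin":4.5},{"xyz":[-42.2,-31.8,10.2],"spin":4.5}]' 0; python3 g.py 498 155 34 -.405
python3 - <<'E'
from h import *
o=ctrl.get_obs()["ee_pos"]
r=[]
for n in("top","scene"):
    im=np.ascontiguousarray(ctrl.get_image(n)[:,:,::-1]);cv2.imwrite(f"pics/{n}1.png",im)
    u,v=proj(n,[o])[0].astype(int);b=(u-35,v-35,u+35,v+35)
    L=[np.array([o-[8,0,0],o+[8,0,0]]),np.array([o-[0,8,0],o+[0,8,0]])]+lid((498,155),-.405,20)
    r.append(draw(n,im,L,b,5.6))
cv2.imwrite("pics/ov3.png",np.hstack(r))
E
```

```text
t: 1.6
ee_pos: [497.3, 155.9, 120.6]
orientation: [-0.63, -3.078, 0.002]
ft_force: [0.5, 0.2, 0.8]
width: 87.7
t 1.60 tcp [497.3 155.9 120.6] lidyaw -0.404 z [-0.    -0.001 -1.   ] F [0.5 0.2 0.8] M [-0.01 -0.01 -0.02] w 87.7 q6 -0.88
shift cm [-0.1  -0.04  8.66] spin deg 0.07
```

View pics/ov3.png

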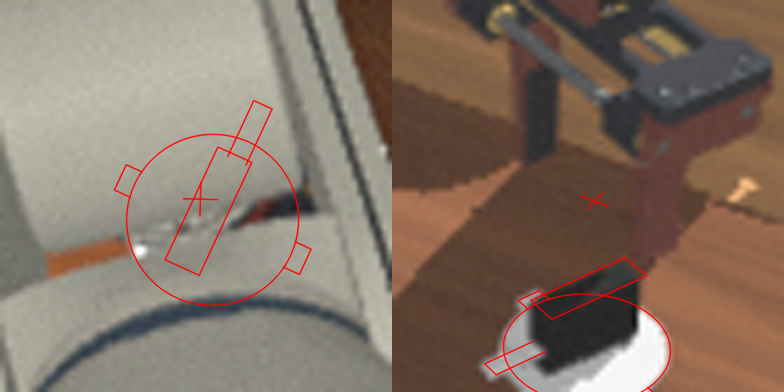

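In the scene view the fingers straddle the bar at about (597,208), where the projected TCP is (594,201). That is the same (3,7) px offset the lid shows, so the position agrees with the top-camera estimate. Descending now, then gripping.

```bash
python3 -m inch '[{"xyz":[0,-0.1,2],"spin":0},{"xyz":[0,-0.1,4],"spin":0},{"xyz":[0,-0.1,6],"spin":0},{"xyz":[0,-0.1,7.5],"spin":0},{"xyz":[0,-0.1,8.4],"spin":0},{"xyz":[0,-0.1,8.65],"spin":0},{"xyz":[0,-0.1,8.65],"spin":0},{"xyz":[0,-0.1,8.65],"spin":0}]' 0; python3 g.py
python3 -m inch '[{"xyz":[0,0,0],"spin":0},{"xyz":[0,0,0],"spin":0},{"xyz":[0,0,0],"spin":0},{"xyz":[0,0,0],"spin":0},{"xyz":[0,0,0],"spin":0},{"xyz":[0,0,0],"spin":0},{"xyz":[0,0,0],"spin":0},{"xyz":[0,0,0],"spin":0}]' 1; python3 g.py
```

```text
t: 2.5
ee_pos: [497.4, 155.2, 34.8]
orientation: [0.629, 3.077, -0.001]
ft_force: [0.3, 0.8, 0.5]
width: 88.1
t 2.50 tcp [497.4 155.2  34.8] lidyaw -0.403 z [ 0.001 -0.001 -1.   ] F [0.3 0.8 0.5] M [-0.    0.02 -0.02] w 88.1 q6 -0.89
t: 3.3
ee_pos: [497.4, 155.1, 34.8]
orientation: [0.629, 3.077, -0.001]
ft_force: [-0.8, 0.3, -1.1]
width: 27.3
t 3.30 tcp [497.4 155.1  34.8] lidyaw -0.403 z [ 0.001 -0.001 -1.   ] F [-0.8  0.3 -1.1] M [-0.02  0.01 -0.02] w 27.3 q6 -0.89
```

```bash
python3 -m inch '[{"xyz":[0,0,0],"spin":0},{"xyz":[0,0,0],"spin":0},{"xyz":[0,0,0],"spin":0},{"xyz":[0,0,0],"spin":0},{"xyz":[0,0,0],"spin":0}]' 1; python3 g.py
python3 -m inch '[{"xyz":[0,0,-2],"spin":0},{"xyz":[0,0,-5],"spin":0},{"xyz":[0,0,-9],"spin":0},{"xyz":[0,0,-13],"spin":0},{"xyz":[0,0,-17],"spin":0},{"xyz":[0,0,-19],"spin":0},{"xyz":[0,0,-20],"spin":0},{"xyz":[0,0,-20],"spin":0},{"xyz":[0,0,-20],"spin":0}]' 1; python3 g.py 512 -176.7 235 .25
```

```text
t: 3.8
ee_pos: [497.3, 155.1, 34.7]
orientation: [0.629, 3.077, -0.001]
ft_force: [0.2, -1.2, 0.3]
width: 18.0
t 3.80 tcp [497.3 155.1  34.7] lidyaw -0.403 z [ 0.    -0.001 -1.   ] F [ 0.2 -1.2  0.3] M [-0.18  0.04 -0.03] w 18.0 q6 -0.89
t: 4.7
ee_pos: [496.4, 155.0, 233.4]
orientation: [-0.629, -3.077, 0.003]
ft_force: [-0.3, -0.4, -2.7]
width: 18.3
t 4.70 tcp [496.4 155.  233.4] lidyaw -0.403 z [-0.002 -0.002 -1.   ] F [-0.3 -0.4 -2.7] M [0.   0.05 0.01] w 18.3 q6 -0.89
shift cm [-14.45 -29.9   -0.11] spin deg -37.42
```

The lid is gripped at width 18 and lifted. Next is carrying it above the pitcher.

```bash
python3 -m inch '[{"xyz":[-1,-2,0],"spin":-3},{"xyz":[-2,-4.2,0],"spin":-6},{"xyz":[-3.4,-7,0],"spin":-10},{"xyz":[-4.8,-10,0],"spin":-14},{"xyz":[-6.2,-13,0],"spin":-18},{"xyz":[-7.6,-16,0],"spin":-22},{"xyz":[-9.1,-19,0],"spin":-26},{"xyz":[-10.5,-22,0],"spin":-30},{"xyz":[-12,-25,0],"spin":-33},{"xyz":[-13.2,-27.5,0],"spin":-35.5},{"xyz":[-14,-29,0],"spin":-37},{"xyz":[-14.4,-29.8,0],"spin":-37.4},{"xyz":[-14.4,-29.9,0],"spin":-37.4},{"xyz":[-14.4,-29.9,0],"spin":-37.4},{"xyz":[-14.4,-29.9,0],"spin":-37.4}]' 1; python3 g.py 512 -176.7 235 .25
cat > c.py <<'E'
import sys
from h import *
from g import st
o,r,y=st();p=o["ee_pos"];R2=[]
k=sys.argv[1]
cx,cy,dz=[float(a) for a in sys.argv[2:5]]
for n,b in(("top",(325,150,395,220)),("scene",(140,110,210,180))):
    im=np.ascontiguousarray(ctrl.get_image(n)[:,:,::-1]);cv2.imwrite(f"pics/{n}_{k}.png",im)
    v=draw(n,im,pit((cx,cy),-.45),b,5.6)
    R2.append(draw(n,v,lid(p,y,p[2]-dz),b,5.6,(0,200,0)))
cv2.imwrite(f"pics/c_{k}.png",np.hstack(R2))
E
python3 c.py a 512 -176.7 14.7
```

```text
t: 6.2
ee_pos: [511.3, -175.5, 233.4]
orientation: [0.391, -3.115, 0.001]
ft_force: [-0.3, 1.1, -2.3]
width: 17.8
t 6.20 tcp [ 511.3 -175.5  233.4] lidyaw 0.250 z [-0.002 -0.001 -1.   ] F [-0.3  1.1 -2.3] M [ 0.03  0.03 -0.  ] w 17.8 q6 -2.17
shift cm [-0.04 -0.13 -0.16] spin deg 0.00
t 6.20 tcp [ 511.3 -175.5  233.4] lidyaw 0.250 z [-0.002 -0.001 -1.   ] F [-0.3  1.1 -2.3] M [ 0.03  0.03 -0.  ] w 17.8 q6 -2.17
```

View pics/c_a.png

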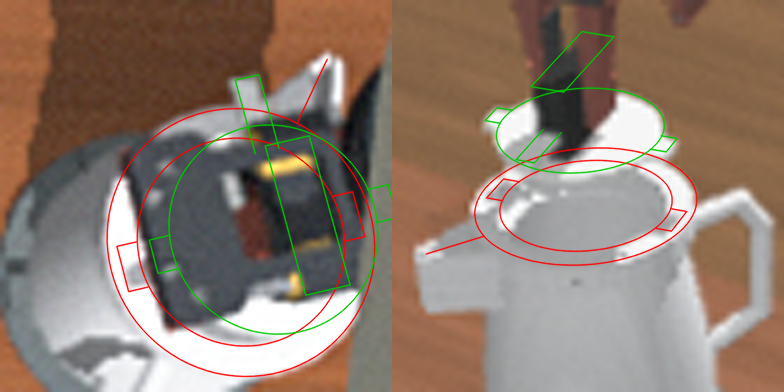

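In the top view the green held-lid model agrees with the real tongue near (248,78) to under 1 px. In the scene view it keeps its roughly 1 px bias. I'll sharpen the collar estimate with an edge fit in the clean pictures before lowering.

```bash
python3 - <<'E'
from h import *
from scipy.optimize import minimize
def fit(n,c0,r,z,sgn):
    im=cv2.imread(f"pics/{n}0.png").mean(2).astype(np.float32);im=cv2.GaussianBlur(im,(0,0),.7)
    def s(x,rr):
        p=proj(n,circ((x[0],x[1],z),rr,120)).astype(np.float32);return cv2.remap(im,p[:,0].copy(),p[:,1].copy(),cv2.INTER_CUBIC)
    def f(x):
        d=sgn*(s(x,r-2.5)-s(x,r+2.5));return -np.mean(np.clip(d,0,60))
    b=min(((f((c0[0]+i,c0[1]+j)),i,j) for i in range(-9,10) for j in range(-9,10)))
    m=minimize(f,[c0[0]+b[1],c0[1]+b[2]],method="Nelder-Mead",options=dict(initial_simplex=[[c0[0]+b[1]+a,c0[1]+b[2]+e] for a,e in((0,0),(1,0),(0,1))]))
    return m.x.round(1),round(m.fun,1)
for n in("top","scene"):
    print(n,"collar out",fit(n,(512,-177),58,178,1),"collar in",fit(n,(512,-177),45,178,-1),"lid",fit(n,(497,155),43,25,1))
E
```

```text
top collar out (array([ 512.7, -175.9]), np.float64(-51.0)) collar in (array([ 513.6, -178.6]), np.float64(-28.6)) lid (array([496.9, 155.4]), np.float64(-52.7))
scene collar out (array([ 515.5, -176.3]), np.float64(-47.3)) collar in (array([ 515.5, -176.6]), np.float64(-32.2)) lid (array([502.3, 156.4]), np.float64(-35.8))
```

```bash
python3 - <<'E'
from h import *
c=np.array([512.4,-176.6])
for n in("top","scene"):
    im=cv2.imread(f"pics/{n}0.png").astype(np.float32)
    # sample in rectified world plane z=178
    def samp(r,a):
        X=np.c_[c[0]+r*np.cos(a),c[1]+r*np.sin(a),np.full(len(a),178.)]
        p=proj(n,X).astype(np.float32);v=cv2.remap(im,p[:,0].copy(),p[:,1].copy(),cv2.INTER_LINEAR)[:,0] if False else np.array([cv2.remap(im,p[i:i+1,:1].copy(),p[i:i+1,1:].copy(),cv2.INTER_CUBIC)[0,0] for i in range(len(a))])
        return v
    a=np.arange(-.95,0.05,.02)
    print(n,"angles",-.95,".. step .02; chars: saturation digit /  brightness")
    for r in range(62,100,4):
        v=samp(r,a);s=(v.max(1)-v.min(1));
        m=s<35;print(r,"".join(".:#"[(int(k)+int(b>215)) if k else 0] for k,b in zip(m,v.mean(1))),a[m].min().round(2) if m.any() else "",a[m].max().round(2) if m.any() else "", "mid %.3f"%((a[m].min()+a[m].max())/2) if m.any() else "")
# notches: radial 47-51 ring brightness
im=cv2.imread("pics/top0.png").mean(2)
for r in(47,49,51):
    a=np.arange(-np.pi,np.pi,.04)
    p=proj("top",np.c_[c[0]+r*np.cos(a),c[1]+r*np.sin(a),np.full(len(a),178.)]).astype(np.float32)
    v=cv2.remap(im.astype(np.float32),p[:,0].copy(),p[:,1].copy(),cv2.INTER_CUBIC).ravel()
    print(r,[(round(float(x),2),int(y)) for x,y in zip(a,v) if y<225])
E
```

```text
top angles -0.95 .. step .02; chars: saturation digit /  brightness
62 .........####:::::::::::::::::::::#####:::........ -0.77 -0.13 mid -0.450
66 ...........:###::::::::::::::::#####::............ -0.73 -0.21 mid -0.470
70 .............####:::::::###:::####:............... -0.69 -0.27 mid -0.480
74 ...............###::::::########:................. -0.65 -0.31 mid -0.480
78 .................###::::::####:................... -0.61 -0.35 mid -0.480
82 ..................:##:::::###:.................... -0.59 -0.37 mid -0.480
86 ....................##:::##:...................... -0.55 -0.41 mid -0.480
90 .....................:#:##:....................... -0.53 -0.43 mid -0.480
94 ..................................................   
98 ..................................................   
scene angles -0.95 .. step .02; chars: saturation digit /  brightness
62 ...........::::::::::::::::::::::::::#######::::## -0.73 0.03 mid -0.350
66 ...........:::#::::::::::::::::::::::##::::::::::: -0.73 0.03 mid -0.350
70 .............::###::::::::::::::::###::::::::::::: -0.69 0.03 mid -0.330
74 .
[... 322 characters left out ...]
..:##:::::::::::::::::::::::::: -0.53 0.03 mid -0.250
94 .......................::::::::::::::::::::::::::: -0.49 0.03 mid -0.230
98 .............................::::::::::::::::::::: -0.37 0.03 mid -0.170
47 [(-1.54, 203), (-1.5, 184), (-1.46, 182), (-1.42, 179), (-1.38, 208), (1.82, 203), (1.86, 178), (1.9, 181), (1.94, 182), (1.98, 183)]
49 [(-1.58, 214), (-1.54, 171), (-1.5, 149), (-1.46, 147), (-1.42, 153), (-1.38, 173), (1.82, 224), (1.86, 182), (1.9, 174), (1.94, 178), (1.98, 183)]
51 [(-1.58, 192), (-1.54, 137), (-1.5, 120), (-1.46, 126), (-1.42, 134), (-1.38, 146), (-1.34, 168), (-1.3, 195), (-1.26, 214), (-1.22, 204), (-1.18, 203), (1.86, 202), (1.9, 192), (1.94, 184), (1.98, 201)]
```

The V-spout edges are symmetric about −0.48 rad and the mean of the two notches also gives −0.48, so the lid goes in at yaw +0.22 and finishes at −0.48. Next I'll align it and lower it to just above the flange.

```bash
python3 g.py 512.3 -176.6 198 .22
```

```text
t 6.30 tcp [ 511.5 -175.6  233.8] lidyaw 0.250 z [-0.002 -0.001 -1.   ] F [ 0.7 -0.3 -2.9] M [ 0.02 -0.03 -0.02] w 17.6 q6 -2.17
shift cm [-0.06 -0.11  3.58] spin deg 1.74
```

```bash
python3 -m inch '[{"xyz":[-0.06,-0.11,1],"spin":1.7},{"xyz":[-0.06,-0.11,2],"spin":1.7},{"xyz":[-0.06,-0.11,3],"spin":1.7},{"xyz":[-0.06,-0.11,3.5],"spin":1.7},{"xyz":[-0.06,-0.11,3.5],"spin":1.7},{"xyz":[-0.06,-0.11,3.5],"spin":1.7}]' 1; python3 g.py 512.3 -176.6 190 .22
```

```text
t: 6.9
ee_pos: [512.3, -176.6, 198.7]
orientation: [0.346, -3.12, 0.002]
ft_force: [0.5, -0.3, -2.4]
width: 17.8
t 6.90 tcp [ 512.3 -176.6  198.7] lidyaw 0.221 z [-0.002 -0.001 -1.   ] F [ 0.5 -0.3 -2.4] M [0.05 0.01 0.  ] w 17.8 q6 -2.14
shift cm [0.   0.01 0.87] spin deg 0.04
```

```bash
python3 -m inch '[{"xyz":[0,0,0.3],"spin":0},{"xyz":[0,0,0.6],"spin":0},{"xyz":[0,0,0.75],"spin":0},{"xyz":[0,0,0.75],"spin":0}]' 1; python3 g.py
python3 -m inch '[{"xyz":[0,0,0.1],"spin":0},{"xyz":[0,0,0.2],"spin":0},{"xyz":[0,0,0.2],"spin":0}]' 1; python3 g.py 512.3 -176.6 180.7 .22
```

```text
t: 7.3
ee_pos: [512.2, -176.6, 191.0]
orientation: [0.346, -3.12, 0.001]
ft_force: [-0.4, 0.4, -2.4]
width: 17.7
t 7.30 tcp [ 512.2 -176.6  191. ] lidyaw 0.221 z [-0.002 -0.001 -1.   ] F [-0.4  0.4 -2.4] M [ 0.05 -0.    0.03] w 17.7 q6 -2.14
t: 7.6
ee_pos: [512.1, -176.6, 188.8]
orientation: [0.346, -3.12, 0.001]
ft_force: [-0.6, -1.1, -3.1]
width: 17.8
t 7.60 tcp [ 512.1 -176.6  188.8] lidyaw 0.221 z [-0.002 -0.001 -1.   ] F [-0.6 -1.1 -3.1] M [ 0.06  0.02 -0.02] w 17.8 q6 -2.14
shift cm [-0.02 -0.01  0.81] spin deg 0.04
```

Already 4 mm below the flange top with no contact, so the ears are in the notches. Continuing down.

```bash
python3 -m inch '[{"xyz":[0,0,0.2],"spin":0},{"xyz":[0,0,0.4],"spin":0},{"xyz":[0,0,0.5],"spin":0},{"xyz":[0,0,0.5],"spin":0}]' 1; python3 g.py
python3 -m inch '[{"xyz":[0,0,0.1],"spin":0},{"xyz":[0,0,0.2],"spin":0},{"xyz":[0,0,0.2],"spin":0}]' 1; python3 g.py 512.3 -176.6 180.7 .22
```

```text
t: 8.0
ee_pos: [512.0, -176.5, 183.6]
orientation: [0.346, -3.12, 0.001]
ft_force: [-0.2, -0.5, -2.2]
width: 17.8
t 8.00 tcp [ 512.  -176.5  183.6] lidyaw 0.221 z [-0.003 -0.001 -1.   ] F [-0.2 -0.5 -2.2] M [ 0.01  0.01 -0.03] w 17.8 q6 -2.14
t: 8.3
ee_pos: [511.8, -176.5, 181.4]
orientation: [0.346, -3.119, 0.001]
ft_force: [0.4, -0.5, -2.2]
width: 17.8
t 8.30 tcp [ 511.8 -176.5  181.4] lidyaw 0.221 z [-0.003 -0.001 -1.   ] F [ 0.4 -0.5 -2.2] M [ 0.03  0.01 -0.02] w 17.8 q6 -2.14
shift cm [-0.04 -0.02  0.07] spin deg 0.04
```

```bash
python3 -m inch '[{"xyz":[0,0,0.1],"spin":0},{"xyz":[0,0,0.1],"spin":0}]' 1; python3 g.py
python3 -m inch '[{"xyz":[0,0,0.1],"spin":0},{"xyz":[0,0,0.1],"spin":0}]' 1; python3 g.py 512.3 -176.6 180.7 .22
```

```text
t: 8.5
ee_pos: [512.1, -176.6, 180.8]
orientation: [0.346, -3.12, 0.001]
ft_force: [-0.3, -0.3, 0.8]
width: 18.3
t 8.50 tcp [ 512.1 -176.6  180.8] lidyaw 0.221 z [-0.002 -0.001 -1.   ] F [-0.3 -0.3  0.8] M [0.08 0.04 0.02] w 18.3 q6 -2.14
t: 8.7
ee_pos: [512.1, -176.6, 180.8]
orientation: [0.346, -3.12, 0.001]
ft_force: [-4.3, 1.1, 7.8]
width: 18.0
t 8.70 tcp [ 512.1 -176.6  180.8] lidyaw 0.221 z [-0.002 -0.001 -1.   ] F [-4.3  1.1  7.8] M [0.35 0.4  0.04] w 18.0 q6 -2.14
shift cm [-0.02 -0.    0.  ] spin deg 0.04
```

Seated at the predicted height, 180.8, with about 8 N of contact. Turning clockwise in two halves.

```bash
python3 -m inch '[{"xyz":[0,0,0.03],"spin":2},{"xyz":[0,0,0.03],"spin":5},{"xyz":[0,0,0.03],"spin":8},{"xyz":[0,0,0.03],"spin":11},{"xyz":[0,0,0.03],"spin":14},{"xyz":[0,0,0.03],"spin":17},{"xyz":[0,0,0.03],"spin":19},{"xyz":[0,0,0.03],"spin":20},{"xyz":[0,0,0.03],"spin":20}]' 1; python3 g.py 512.1 -176.6 180.8 -.48
```

```text
t: 9.6
ee_pos: [512.4, -176.6, 180.8]
orientation: [-0.201, -3.134, 0.002]
ft_force: [-0.2, 0.6, 2.5]
width: 18.0
t 9.60 tcp [ 512.4 -176.6  180.8] lidyaw -0.128 z [-0.001 -0.001 -1.   ] F [-0.2  0.6  2.5] M [ 0.33 -0.12  0.  ] w 18.0 q6 -1.79
shift cm [ 0.03 -0.01 -0.  ] spin deg 20.15
```

```bash
python3 -m inch '[{"xyz":[0,0,0.02],"spin":2},{"xyz":[0,0,0.02],"spin":5},{"xyz":[0,0,0.02],"spin":8},{"xyz":[0,0,0.02],"spin":11},{"xyz":[0,0,0.02],"spin":14},{"xyz":[0,0,0.02],"spin":17},{"xyz":[0,0,0.02],"spin":19},{"xyz":[0,0,0.02],"spin":20.1},{"xyz":[0,0,0.02],"spin":20.1},{"xyz":[0,0,0.02],"spin":20.1}]' 1; python3 c.py b 512.4 -176.6 14.8
```

```text
t: 10.6
ee_pos: [512.5, -176.6, 180.7]
orientation: [-0.744, -3.051, 0.002]
ft_force: [-0.7, 1.2, 3.9]
width: 17.7
t 10.60 tcp [ 512.5 -176.6  180.7] lidyaw -0.478 z [-0.001 -0.001 -1.   ] F [-0.7  1.2  3.9] M [ 0.3   0.01 -0.01] w 17.7 q6 -1.44
```

View pics/c_b.png

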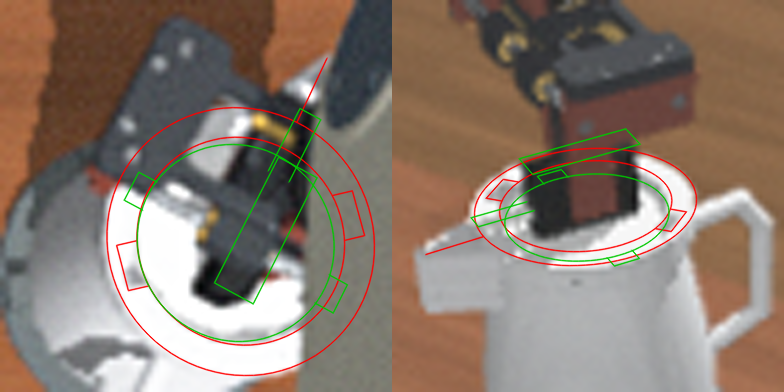

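The lid is down in the collar. The grip bar follows the model and the left notch, near (503,190), is empty. One contrast-stretched zoom of the scene view will check the tongue against the spout.

```bash
python3 - <<'E'
from h import *
im=cv2.imread("pics/scene_b.png")[130:165,138:200]
v=cv2.resize(im,None,fx=12,fy=12,interpolation=cv2.INTER_CUBIC).astype(float)
cv2.imwrite("pics/z.png",np.clip((v-120)*255/135,0,255).astype(np.uint8))
E
```

```text
(no output)
```

View pics/z.png

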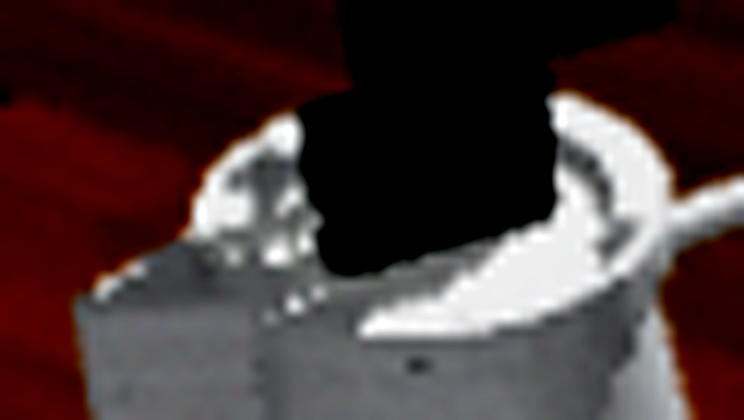

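The shaded tongue runs from the end of the bar, near (310,250), toward the spout mouth at (230,260), as intended. Depth, angle, grip and force all agree, so I'm handing in.

```bash
python3 -c "
from g import st,ctrl
st();print(ctrl.close_job())"
```

```text
t 10.70 tcp [ 512.5 -176.6  180.7] lidyaw -0.479 z [-0.001 -0.001 -1.   ] F [-1.2  2.1  4.3] M [0.34 0.04 0.01] w 17.9 q6 -1.44
the job is handed in; nothing more can be done
None
```

The lid is on the pitcher in the pouring position, fully down in the collar and still gripped. I handed the job in at 10.7 s. The hand-in gave no verdict.

I gripped the lid by its bar and carried it over the pitcher. I lowered it at yaw +0.22 so the ears dropped through the notches without touching, and seated it at the predicted height. I then turned it 0.70 rad clockwise to yaw −0.48, pointing at the spout and well short of the lock resistance.

**Last checks**
- **Position:** the tool was at z 180.7 mm, where about 180.7 was expected for a seated lid. Yaw was −0.479 against a measured spout direction of −0.48.
- **Grip and force:** finger opening was 17.9 mm on the 18 mm bar. Push was about 4 N, with almost no moment about the vertical.

**Checks that disagreed or were weak**
- **Camera bias:** the scene camera read about 4–5 mm off the top camera, so I relied on the top one. The contact-free entry supports that choice.
- **Notch angles:** read singly they gave yaws of −0.59 and −0.37. Only their mean, −0.48, matched the spout.
- **Tongue:** in the final picture it lies in shadow. It looks right toward the spout, but only coarsely. The angle rests on the tool reading and an assumption of no slip in the grip.

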